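Load a leaf slide under the sprung clips of a viewing stage

TASK

Take the framed glass slide by its orange grip, lay it flat on the open end of the grey viewing stage, and slide it along the bed under the two sprung wire clips until it sits against the end stop and both clips have snapped down into the notches in its edges. Push gently: glass must never be pressed hard against the stage or its stop. Leave the near roll of black tape, the green lid and the eraser where they are.

Things in the scene. Friction and masses are not known exactly. Their poses are not given: they have to be found in the camera images.
- slide_grip (a point): Centre of the slide's upright orange grip, 10 (x, thickness) x 30 (y) x 34 mm high. Slide: green leaf under glass in a black frame, plate 120 (x) x 60 (y) x 6 mm, 55 to 100 g, starts flat on the table. This point is 52 mm behind the plate's middle, 23 mm above its underside, so the leading edge (its +x) is 112 mm ahead of it. Both long edges are notched 69 to 86 mm ahead of it.
- stage: Fixed grey light box with white window, 256 (x) x 96 (y) x 20 mm; origin at the centre of its underside, bed (top) at z = 20 mm. Slides go in along its +x from the bare end at -x. A push of 2 to 5 N rides the clips up; at the stiff end stop the force climbs at once: stop pushing by 8 N. Contacts of slide and stage adding up to over 30 N break the glass.
- home_nominal (a point): Where slide_grip nominally comes to rest: 27 mm behind the stage's middle, 43 mm above its underside. The black bridge with rails, clips and end stop (9 mm high) was clamped by the last user up to 15 mm nearer or farther along the stage's x; that is not measured: feel for the stop. The clips are fully down within about 2 mm of it; their lips first touch the leading edge 40 mm before it.
- lay_point (a point): Where slide_grip can be when the slide is laid on the bare end of the bed, clear of rails and clips: 83 mm behind home_nominal on the stage's middle line, same height. The side rails ahead are 64 mm apart and 6 mm high, with mouths flared by 3 mm a side.
- clip_left (a joint): Angle (rad) of the left (+y) sprung steel wire clip: 0 down (at rest, and again when snapped into the slide's notch), about 0.09 while it rides on top of the slide. Upturned lip towards the open end, nose 45 mm from its pivot, pressing with about 1 N; it stands 24 mm beside the stage's middle line, its top 17 mm above the bed.
- clip_right (a joint): The same for the right (-y) clip.
- tape_mid (a point): Centre of the roll of black tape at the near right of the table, 48 mm across, 18 mm high: leave alone.
- lid_mid (a point): Centre of the green jar lid beyond the stage, 82 mm across, 12 mm high: leave alone.
- rubber_mid (a point): Centre of the white eraser at the near left, 21 x 34 x 12 mm: leave alone.
Things that resemble listed ones, but are neither listed nor needed, are in the scene too. Several things look just like the part that bears slide_grip: the one meant starts farthest from the robot's base.

How it is judged (in metres and radians):
On the way:
1. the slide lies flat on the stage's bed and both clips ride up on top of it (value of joint clip_left between 0.05 and 0.16 rad and value of joint clip_right between 0.05 and 0.16 rad and x of slide_grip in the frame of stage above -0.085 m and z of slide_grip in the frame of stage below 0.047 m), for 0.2 s.
At the end, for the whole second after the job is handed in: The slide lies flat on the stage's bed (within 3 mm in height, 0.05 rad), between the rails (within 6 mm of the stage's middle line), its grip point 10 to 46 mm behind the stage's middle, that is home whatever the bridge's place; both clips are down in its notches (under 0.03 rad) and at rest (value of joint each of clip_left, clip_right below 0.03 rad and x of slide_grip in the frame of stage between -0.046 and -0.01 m and y of slide_grip in the frame of stage between -0.006 and 0.006 m and z of slide_grip in the frame of stage between 0.04 and 0.046 m and angle between the z axis of slide_grip and the z axis of stage, either way round below 0.05 rad and velocity of joint each of clip_left, clip_right below 0.1 rad/s); the robot touches nothing.
It fails at once if the glass slide is pressed with more than 30 N against the stage, its stop or clips (contact force between slide and stage above 30 N).
It fails at once if the tape, lid or eraser is moved by more than 20 mm (distance of any of tape_mid, lid_mid, rubber_mid from where it was at the start of the episode above 0.02 m).
It also fails if it takes over 54 s, if anything falls off the work surface, if the arm or the gripper's body presses on something with over 40 N, if the wrist force passes 120 N, or if a joint passes its speed limit or range.

ROBOT

A 6-joint arm with a two-finger parallel gripper is mounted at the origin on a cart in front of the work surface, level with it; the furniture and walls round the work are solid. World frame = base frame: x ahead of the robot, y to its left, z up, the work surface at z = 0. Lengths are in mm, angles in rad, forces in N, time in s.
With the tool pointing down it reaches from about 375 to 825 mm from the base axis. Payload 5.5 kg.
Tool frame: the origin (TCP) lies at the very end of the fingers, on their centre line; the grasp point (between the pads) lies 19 mm behind it; z points along the fingers, y is the line along which they close (so a half turn about z gives the same grasp; the last joint's range is limited). The gripper opens to 85 mm and grips with 20 to 120 N. Pads are 22 mm wide; open, the fingers measure 114 mm over their backs; the gripper's body (76 mm by 85 mm) begins 54 mm behind the grasp point. The pads swing forward as they close: fully open they stand 13 mm farther back than shut.
Start: joints at [-1.16, 0.314, -0.047, 1.21, 0, 1.571], TCP at [239.602, -550.078, 206.999] pointing down, gripper open.
Joint ranges: [-2.67, 2.67], [-0.69, 1.73], [-1.03, 1.25], [-2.08, 2.16], [-1.42, 1.45], [-3.14, 3.14]. Speed limits (rad/s): [2.39, 2.39, 3.01, 3.14, 3.14, 3.14].

INTERFACE

Orientations are given as a unit quaternion [x, y, z, w].
In Python, from bench import env gives the robot as it stands. The module is installed in compiled form; this text tells all that it offers.
- The arm moves only by the tool jog_arm, never from a script. Its argument "increments" is one flat list of numbers, 7 for each row, row after row: the shift along the tool's x, y, z in mm, then the turn, a rotation vector about the tool's x, y, z in degrees, then the opening, from -1 (shut) to 1 (fully open), so that 0 is half open. In form: [dx, dy, dz, rx, ry, rz, claw, dx, dy, dz, rx, ry, rz, claw, ...]. A call has 1 to 12 rows; each row is the pose to reach, as a shift and turn from the pose commanded when the call began, along the tool's axes at that moment; what a row does not reach only later rows make up. A row lasts 1/8 s, in which the tool goes at most 62.5 mm and 10.7 degrees, less where a joint would pass 70% of its speed; a pose out of reach is approached as far as the arm can. A call with a gripper value outside its range is refused whole. The fingers move at their own pace and stop on an object; "newtons" is the grip in N (left out, the last holds). Time passes only in rows, so rows that repeat a pose let the fingers close. It gives the time, the measured TCP pose, the force, the opening and the grip force at its end, in the units of the state.
- env.read_state(): the state, without advancing time (a new reading comes with each control period).
- env.capture(name): name is "scene" or "top" or "wrist"; returns a dict with "img" (384x512x3 uint8, red, green, blue), "fx", "fy", "cx", "cy" (pixels), "extrinsics" (4x4, takes a point from camera to world coordinates); the wrist camera has in their place "hand_eye" (4x4, takes a point from camera to tool coordinates, whose origin is the TCP and whose axes are the flange's). Camera axes: x right, y up, looking along -z (the intrinsics and any distortion apply to the point x, -y, -z); pixel columns grow to the right and rows downward; lengths in mm; the calibration is good to about 2 mm. The wrist camera is an equidistant fisheye: a pixel r from the principal point sees the ray r / f radians off the axis. A picture is of the moment at which its call begins: read the wrist's pose just before it. There is no depth.
- env.job_done(): hands the job in; it is judged then, once.
The state is a dict: "time": time; "q": joint angles; "dq": joint speeds; "joint_efforts": joint torques, N m; "ee_pos": TCP position; "tcp_rot": TCP orientation; "force": force on the tool from outside, world axes, zero at the start; "ft_torque": the same for the moment, N m; "finger_gap": finger opening in mm; "grip_force": force on a finger pad.
Only numpy, scipy, OpenCV 4.12 (cv2) and the standard library are available. Lean on these libraries where they do the work, as an engineer would, in place of code of your own. Each camera call takes 0.05 s, during which the arm holds its last target. There are 200 camera calls.

## Working session

There is one attempt and no reset: what is moved stays moved. The work goes in short steps, Python scripts to look and compute and a tool call to move; the robot and the scene stay as the last step left them, time stands still between calls to the robot, and variables do not carry over. Pictures are saved under pics/ and viewed, at most 10 in all, crops included, and the job is handed in when it is done.

Besides the shell and the picture viewer there is one more tool, called as name(argument=value, ...) on one line, values as JSON. jog_arm: Moves the arm, as the interface text tells. Its arguments: {"type":"object","properties":{"increments":{"type":"array"},"newtons":{"type":"number"}},"required":["increments"]}

```bash
mkdir -p pics
python3 - <<'E'
from bench import env
import cv2,pickle
s=env.read_state(); print(s)
for n in("scene","top"):
    c=env.capture(n); pickle.dump(c,open(n+".pkl","wb")); cv2.imwrite(f"pics/{n}0.png",cv2.resize(c["img"][:,:,::-1],(800,600),interpolation=cv2.INTER_CUBIC))
    print(n,c["fx"],c["fy"],c["cx"],c["cy"],c["extrinsics"],c.keys())
E
```

```text
{'time': 0.0, 'q': array([-1.15998724e+00,  3.14244978e-01, -4.81115079e-02,  1.21022072e+00,
       -1.68699924e-05,  1.57082483e+00]), 'dq': array([-0.00115926, -0.00074936, -0.00031283, -0.00031649,  0.00057245,
        0.00183242]), 'joint_efforts': array([-2.10617625e-03, -5.39590037e+01,  3.39750195e+01,  1.92748639e-02,
       -2.62761696e-04,  3.18900149e-06]), 'ee_pos': array([ 239.34516584, -549.48413943,  206.10904914]), 'tcp_rot': array([ 9.78981070e-01,  2.03949190e-01, -1.89887168e-04, -8.69998946e-04]), 'force': array([-0.04158547,  1.55255463, -0.43114446]), 'ft_torque': array([-0.03021965,  0.05769921,  0.00063013]), 'grip_force': 0.0, 'finger_gap': 85.1516648279299}
scene 449.1031643993776 449.1031643993776 253.65673377978763 188.35713370290935 [[-2.96629539e-01  4.10193466e-01 -8.62410713e-01 -7.74489288e+02]
 [-9.54991528e-01 -1.26040260e-01  2.68523805e-01  3.90555531e+02]
 [ 1.44823983e-03  9.03247017e-01  4.29118549e-01  7.21022799e+02]
 [ 0.00000000e+00  0.00000000e+00  0.00000000e+00  1.00000000e+00]] dict_keys(['img', 'fx', 'fy', 'cx', 'cy', 'extrinsics'])
top 364.5311578387153 364.5311578387153 257.1695703906394 194.6138823512357 [[-6.30910313e-03  9.96934715e-01 -7.79831327e-02  5.07414628e+02]
 [-9.99931654e-01 -7.05719583e-03 -9.32113865e-03 -5.14069889e+01]
 [-9.84290895e-03  7.79189948e-02  9.96911103e-01  1.19899308e+03]
 [ 0.00000000e+00  0.00000000e+00  0.00000000e+00  1.00000000e+00]] dict_keys(['img', 'fx', 'fy', 'cx', 'cy', 'extrinsics'])
```

View pics/scene0.png

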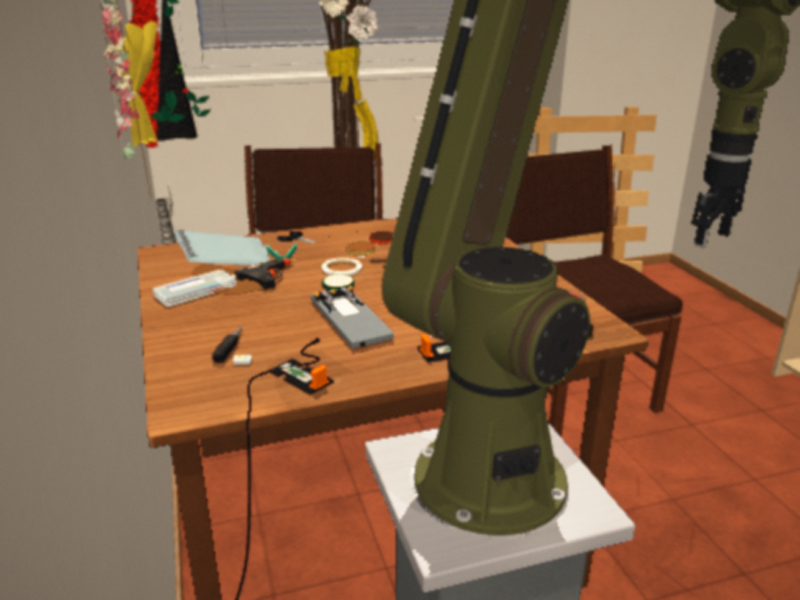

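View pics/top0.png

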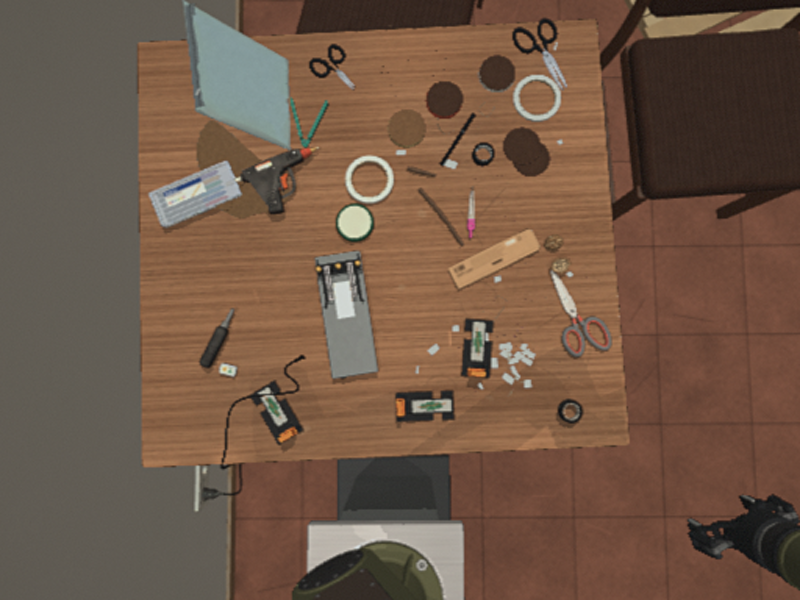

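The top view shows three slides with orange grips: A at (278,412), B at (425,406) and C at (478,347). The stage runs from (355,378) at its bare end to (340,255) at the bridge. I'll compute their ranges from the base and enlarge C and the stage.

```bash
cat > h.py <<'E'
import numpy as np,pickle,cv2
def px2w(c,u,v,z):
    E=c["extrinsics"]; d=E[:3,:3]@np.array([(u-c["cx"])/c["fx"],-(v-c["cy"])/c["fy"],-1]); o=E[:3,3]
    return o+d*(z-o[2])/d[2]
E
python3 - <<'E'
from h import *
c=pickle.load(open("top.pkl","rb"))
for n,u,v in(("A",288,436),("B",400,406),("C",477,373)):
    p=px2w(c,u*.64,v*.64,30); print(n,p.round(),np.hypot(p[0],p[1]))
im=c["img"][:,:,::-1]
a=im[195:250,275:350]; b=im[150:250,190:250]
a=cv2.resize(a,None,fx=6,fy=6,interpolation=cv2.INTER_CUBIC);b=cv2.resize(b,None,fx=6,fy=6,interpolation=cv2.INTER_CUBIC)
o=np.zeros((600,800,3),np.uint8); o[:330,:360+0]=a[:, :360]; o[:600,370:730]=b
cv2.imwrite("pics/crop1.png",o)
E
```

```text
A [332. 192.  30.] 383.79819887489646
B [391. -35.  30.] 392.93075136234825
C [ 457. -193.   30.] 495.95004357595644
```

View pics/crop1.png

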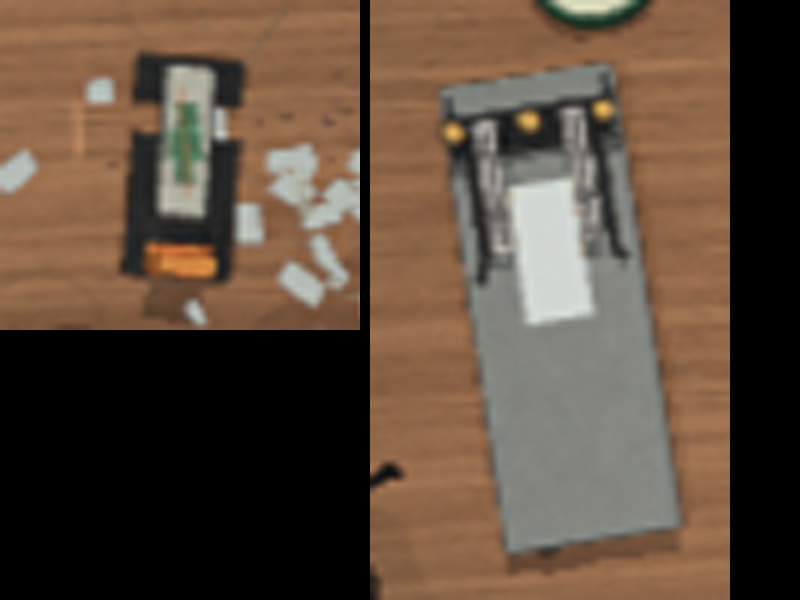

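Run:
```python
from h import *
c=pickle.load(open("top.pkl","rb"))
f=lambda x,y,ox,oy,z:px2w(c,(x)/6+ox-.4,y/6+oy-.4,z)[:2]
P=[f(x,y,275,195,6) for x,y in((138,55),(245,62),(232,283),(122,275))]
S=[f(x-370,y,190,150,20) for x,y in((440,92),(618,65),(682,525),(507,552))]
for n,Q in(("slide",P),("stage",S)):
    Q=np.array(Q); m=Q.mean(0); d=(Q[0]+Q[1]-Q[2]-Q[3])/2; w=(Q[0]-Q[1]+Q[3]-Q[2])/2
    y=np.degrees(np.arctan2(d[1],d[0])); yw=np.degrees(np.arctan2(-w[0],w[1]))
    print(n,m,np.hypot(*d),np.hypot(*w),y,yw)
    e=d/np.hypot(*d)
    print("grip" , m-52*e) if n=="slide" else print("home",m-27*e,"lay",m-110*e)
print("grip top",f(181,259,275,195,38))
from bench import env
from scipy.spatial.transform import Rotation as R
print(R.from_quat(env.read_state()["tcp_rot"]).as_matrix().round(3))
w=env.capture("wrist");print(w["fx"],w["cx"],w["cy"],w["hand_eye"])
```

```text
slide [ 507.96832437 -196.56512871] 119.75844278884618 58.95488215288738 -4.716592991256427 -4.310473156411396
grip [ 456.14441637 -192.28931775]
stage [580.67483532  75.38248281] 251.86675960930026 96.50106063908954 8.163899526397849 8.317282944729612
home [553.94845599  71.54834039] lay [471.78958621  59.76190256]
grip top [ 460.32972158 -190.16699915]
[[ 0.917  0.399 -0.001]
 [ 0.399 -0.917  0.001]
 [ 0.    -0.002 -1.   ]]
297.3186396354542 252.23935616417845 196.5321356168706 [[ 1.22226418e-03  9.57744956e-01  2.87616246e-01  7.25512616e+01]
 [ 9.99999242e-01 -1.21278381e-03 -2.11134389e-04 -4.27169982e-01]
 [ 1.46603430e-04  2.87616286e-01 -9.57745713e-01 -1.66948492e+02]
 [ 0.00000000e+00  0.00000000e+00  0.00000000e+00  1.00000000e+00]]
```

Target C is farthest from the base at 496 mm (A 384, B 393), and the crop confirms it: leaf slide with orange grip on its robot side. Next I hover over it.

jog_arm(increments=[344,-241,96,0,0,-62,1,344,-241,96,0,0,-62,1,344,-241,96,0,0,-62,1,344,-241,96,0,0,-62,1,344,-241,96,0,0,-62,1,344,-241,96,0,0,-62,1,344,-241,96,0,0,-62,1,344,-241,96,0,0,-62,1,344,-241,96,0,0,-62,0.2,344,-241,96,0,0,-62,0.2], newtons=40)

```text
time: 1.4
ee_pos: [458.4, -192.9, 111.3]
tcp_rot: [0.735, 0.678, -0.0, 0.0]
force: [0.3, -0.2, 0.8]
finger_gap: 52.3
grip_force: 0.0
```

Run:
```python
from h import *
from bench import env
s=env.read_state(); w=env.capture("wrist"); pickle.dump((s,w),open("w1.pkl","wb"))
print(s["time"],s["ee_pos"],s["tcp_rot"],s["finger_gap"],s["q"])
t=env.capture("top")["img"]
cv2.imwrite("pics/w1.png",cv2.resize(w["img"][:,:,::-1],(800,600),interpolation=cv2.INTER_CUBIC))
```

```text
1.4 [ 458.38317626 -192.90060202  111.26790842] [ 7.34737013e-01  6.78352028e-01 -5.71516085e-05  2.11295974e-04] 52.30522069936118 [-3.98132517e-01  1.84230616e-01 -4.41983779e-01  9.44244662e-01
 -2.79102663e-04  1.25242532e+00]
```

View pics/w1.png

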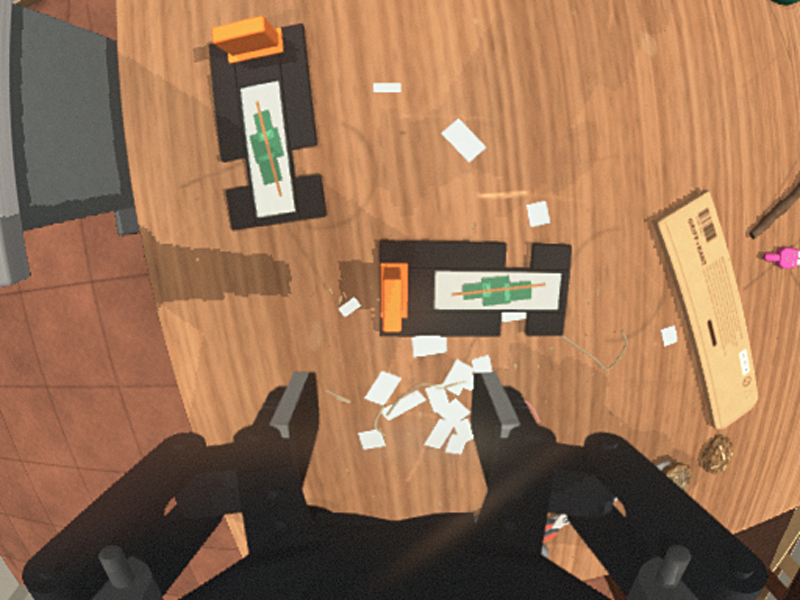

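The wrist view shows slide C with plate corners (381,241), (570,243), (566,335), (380,335) and its grip around (395,297). The fingers are clear on either side.

```bash
cat >> h.py <<'E'
from scipy.spatial.transform import Rotation as R
def wpx(s,w,u,v,z):
    x=(u-w["cx"])/w["fx"]; y=(v-w["cy"])/w["fy"]; th=np.hypot(x,y); k=np.sin(th)/max(th,1e-9)
    d=np.array([x*k,-y*k,-np.cos(th)]); H=w["hand_eye"]; A=R.from_quat(s["tcp_rot"]).as_matrix()
    o=A@H[:3,3]+s["ee_pos"]; d=A@H[:3,:3]@d
    return (o+d*(z-o[2])/d[2])
E
python3 - <<'E'
from h import *
s,w=pickle.load(open("w1.pkl","rb"))
f=lambda u,v,z:wpx(s,w,u*.64,v*.64,z)[:2]
Q=np.array([f(u,v,6) for u,v in((381,241),(570,243),(566,335),(380,335))])
m=Q.mean(0); d=(Q[1]+Q[2]-Q[0]-Q[3])/2; l=(Q[0]+Q[1]-Q[2]-Q[3])/2
print(m,np.hypot(*d),np.hypot(*l),np.degrees(np.arctan2(d[1],d[0])),np.degrees(np.arctan2(-l[0],l[1])),"grip",m-52*d/np.hypot(*d))
for u,v in((386,277),(406,277),(385,331),(403,331)): print(f(u,v,40))
A=R.from_quat(s["tcp_rot"]).as_matrix(); print(np.degrees(np.arctan2(A[1,1],A[0,1])),A.round(3))
E
```

```text
[ 508.98124669 -194.08871595] 119.06960019638294 59.77587232264536 -4.542261444080664 -3.350355364627145 grip [ 457.14456876 -189.97060705]
[ 454.83661732 -174.27886906]
[ 465.3237674  -175.10286826]
[ 451.78185817 -204.24759546]
[ 461.5500734  -205.01704206]
-4.569997972285687 [[ 0.08   0.997  0.   ]
 [ 0.997 -0.08  -0.   ]
 [-0.     0.    -1.   ]]
```

jog_arm(increments=[2.7,-0.3,60,0,0,0,0.2,2.7,-0.3,90,0,0,0,0.2,2.7,-0.3,98,0,0,0,0.2,2.7,-0.3,98,0,0,0,-1,2.7,-0.3,98,0,0,0,-1,2.7,-0.3,98,0,0,0,-1,2.7,-0.3,98,0,0,0,-1,2.7,-0.3,98,0,0,0,-1], newtons=40)

```text
time: 2.5
ee_pos: [460.0, -189.8, 14.5]
tcp_rot: [0.734, 0.679, 0.0, 0.001]
force: [0.3, -0.5, 6.3]
finger_gap: 7.0
grip_force: 39.6
```

jog_arm(increments=[0,0,-15,0,0,0,-1,0,0,-45,0,0,0,-1,0,0,-80,0,0,0,-1,0,0,-100,0,0,0,-1,0,0,-100,0,0,0,-1])

```text
time: 3.12
ee_pos: [460.2, -189.6, 115.3]
tcp_rot: [0.734, 0.679, 0.001, 0.002]
force: [0.8, -0.3, -1.0]
finger_gap: 6.7
grip_force: 39.1
```

Run:
```python
from h import *
from bench import env
s=env.read_state(); w=env.capture("wrist"); pickle.dump((s,w),open("w2.pkl","wb"))
print(s["time"],s["ee_pos"],s["tcp_rot"],s["finger_gap"],s["force"],s["ft_torque"])
cv2.imwrite("pics/w2.png",cv2.resize(w["img"][:,:,::-1],(800,600),interpolation=cv2.INTER_CUBIC))
```

```text
3.125 [ 460.20749801 -189.5712481   115.31927304] [0.73405739 0.6790843  0.00091722 0.00185022] 6.661857022371406 [ 0.800028   -0.26269264 -1.01878595] [ 0.02516621 -0.01575374 -0.01529177]
```

View pics/w2.png

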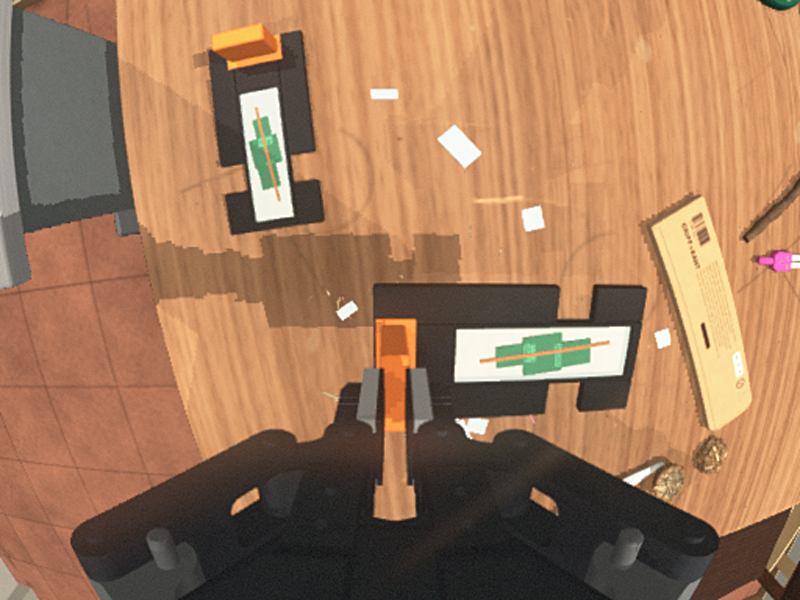

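Held: the grip is between the pads at (397,400) and the plate is ahead, with corners (375,285), (645,288), (628,410) and notch edges (558,285), (594,286), (579,411), (545,413). I'll fit the slide's pose in the hand.

Run:
```python
from h import *
from scipy.optimize import least_squares
s,w=pickle.load(open("w2.pkl","rb"))
px=np.array([(375,285),(558,285),(594,286),(645,288),(628,410),(579,411),(545,413)])*.64
X=np.array([(-60,30),(17,30),(34,30),(60,30),(60,-30),(34,-30),(17,-30)])
ob=np.c_[X,np.full(7,6.)]
A=R.from_quat(s["tcp_rot"]).as_matrix();H=w["hand_eye"]
def proj(P):
    t=(P-s["ee_pos"])@A; c=(t-H[:3,3])@H[:3,:3]
    x,y,z=c[:,0],-c[:,1],-c[:,2]; r=np.hypot(x,y); th=np.arctan2(r,z)
    return np.c_[w["cx"]+w["fx"]*th*x/r,w["cy"]+w["fy"]*th*y/r]
def f(p): return (proj(R.from_euler("ZYX",p[3:],degrees=True).apply(ob)+p[:3])-px).ravel()
r=least_squares(f,[510,-194,100,-4.5,0,0]); print(r.x,abs(r.fun).max(), "sd",np.sqrt(np.diag(np.linalg.inv(r.jac.T@r.jac))))
print("grip",r.x[:3]+R.from_euler("ZYX",r.x[3:],degrees=True).apply([-52,0,23]))
print("tool yaw",np.degrees(np.arctan2(A[1,1],A[0,1])),A.round(4))
```

```text
[ 511.93014301 -196.17116103   93.8600744    -3.74403919   -3.01962247
   -2.42637807] 0.5739896563492266 sd [0.51815659 0.60562857 1.65712234 0.52748614 1.96766593 1.25848795]
grip [ 458.96883058 -191.72962461  114.06829403]
tool yaw -4.45538515615357 [[ 0.0777  0.997   0.0039]
 [ 0.997  -0.0777 -0.0015]
 [-0.0012  0.004  -1.    ]]
```

jog_arm(increments=[60,-2,0,0,0,-4,-1,120,-4,0,0,0,-8,-1,180,-6,0,0,0,-12.7,-1,225,-7,0,0,0,-12.7,-1,250,-8,0,0,0,-12.7,-1,250,-8,0,0,0,-12.7,-1,250,-8,0,0,0,-12.7,-1])

```text
time: 4.05
ee_pos: [469.3, 60.3, 112.2]
tcp_rot: [0.655, 0.756, -0.001, -0.0]
force: [1.2, -0.1, -0.1]
finger_gap: 6.8
grip_force: 39.1
```

Run:
```python
from h import *
from bench import env
s=env.read_state(); w=env.capture("wrist"); pickle.dump((s,w),open("w3.pkl","wb"))
print(s["time"],s["ee_pos"],s["tcp_rot"],s["finger_gap"],s["force"])
cv2.imwrite("pics/w3.png",cv2.resize(w["img"][:,:,::-1],(800,600),interpolation=cv2.INTER_CUBIC))
```

```text
4.05 [469.33523006  60.27827083 112.1968028 ] [ 6.54500936e-01  7.56060669e-01 -7.90798329e-04 -4.05390059e-04] 6.828657578677306 [ 1.19795475 -0.08587737 -0.08560241]
```

View pics/w3.png

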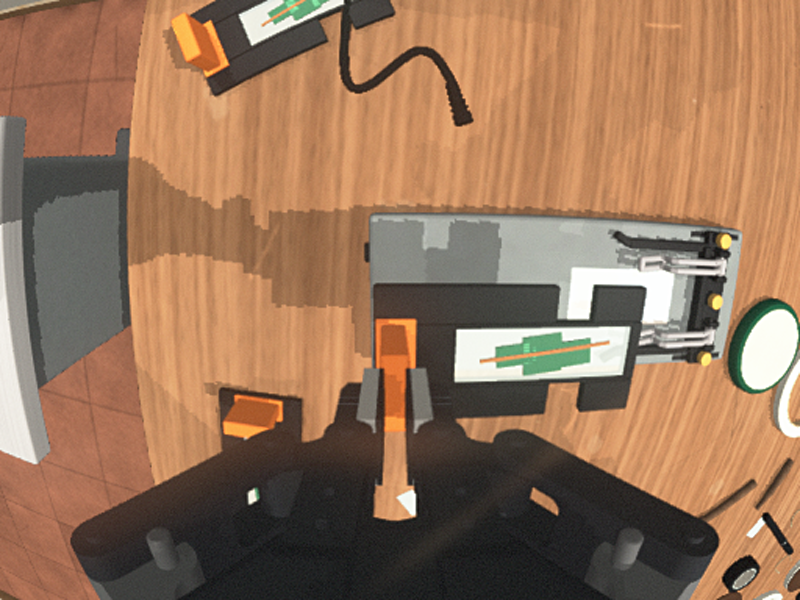

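The view shows the stage's top corners at (371,214) and (741,231) on its left side and (727,363) at far right. The bridge with its two clips is at (660–720, 240–360).

Run:
```python
from h import *
s,w=pickle.load(open("w3.pkl","rb"))
f=lambda u,v,z:wpx(s,w,u*.64,v*.64,z)[:2]
a,b,c=f(371,215,20),f(741,231,20),f(727,363,20)
mid=f(560,221,20)
ang=lambda d:np.degrees(np.arctan2(d[1],d[0]))
print(a,b,c,"len",np.hypot(*(b-a)),np.hypot(*(c-b)),"yaw",ang(b-a),ang(mid-a),ang(b-c)-90, "cent",(a+c)/2)
y=np.radians(8.2); e=np.array([np.cos(y),np.sin(y)]); n=np.array([-e[1],e[0]])
print("cent from a",a+128*e-48*n)
A=R.from_quat(s["tcp_rot"]).as_matrix(); print("tool yaw",ang(A[:2,1]),A[:2].round(3))
m=np.array([580.7,75.4]); print("TCP rel stage(top est)",(s["ee_pos"][:2]-m)@e,(s["ee_pos"][:2]-m)@n)
# held slide vs stage in same picture: corner rel
for p in((375,285),(645,288),(628,410)): 
    q=f(*p,103.5); print("slide corner rel",(q-m)@e,(q-m)@n)
```

```text
[448.6285361  106.98412453] [697.0233706  144.40861576] [720.51001916  48.76489304] len 251.19830085126887 98.48524944363953 yaw 8.568044071833132 7.65209534033357 13.796777958144318 cent [584.56927763  77.87450878]
cent from a [582.16608247  77.73136896]
tool yaw 8.236301717563501 [[-0.143  0.99  -0.002]
 [ 0.99   0.143 -0.001]]
TCP rel stage(top est) -112.38299835826186 0.916710290268556
slide corner rel -120.60941186520066 30.639748083159834
slide corner rel -4.756128607451688 30.537571848586172
slide corner rel -1.9967631143678455 -29.093979235527268
```

jog_arm(increments=[0,0,40,0,0,0,-1,0,0,60,0,0,0,-1,0,0,62,0,0,0,-1,0,0,62,0,0,0,-1])

```text
time: 4.6
ee_pos: [470.5, 60.2, 51.5]
tcp_rot: [0.655, 0.756, 0.0, 0.0]
force: [0.2, 0.7, -1.4]
finger_gap: 6.6
grip_force: 39.1
```

Run:
```python
from h import *
from bench import env
s=env.read_state(); w=env.capture("wrist"); pickle.dump((s,w),open("w4.pkl","wb"))
print(s["time"],s["ee_pos"],s["tcp_rot"],s["finger_gap"],s["force"])
cv2.imwrite("pics/w4.png",cv2.resize(w["img"][110:290,200:440,::-1],(800,600),interpolation=cv2.INTER_CUBIC))
```

```text
4.6 [470.50277435  60.21464938  51.48836938] [6.54934611e-01 7.55685530e-01 9.81458669e-05 1.60016669e-04] 6.620992492984496 [ 0.21602512  0.70729292 -1.44682999]
```

View pics/w4.png

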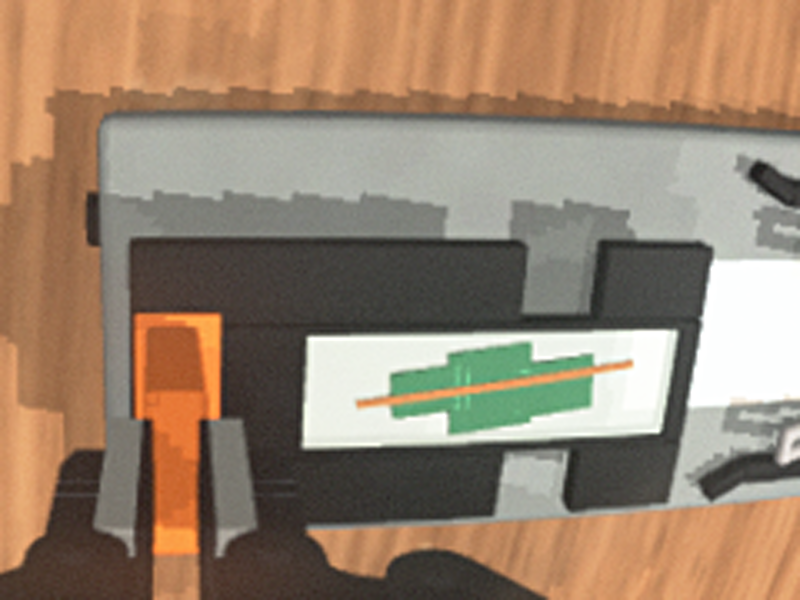

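Run:
```python
from h import *
s,w=pickle.load(open("w4.pkl","rb"))
f=lambda u,v,z:wpx(s,w,200+u*.3,110+v*.3,z)[:2]
A=R.from_quat(s["tcp_rot"]).as_matrix(); e=A[:2,1]/np.hypot(*A[:2,1]); n=np.array([-e[1],e[0]])
g=lambda u,v,z:((f(u,v,z)-s["ee_pos"][:2])@np.c_[e,n]).round(1)
for nm,z,P in(("stage L",20,((105,116),(400,118),(780,129))),("stage R",20,((400,520),(790,497))),("slide L",37,((132,240),(400,240),(712,245))),("slide R",37,((330,520),(500,513),(670,505)))):
  print(nm,[g(u,v,z) for u,v in P])
print("slide@43",[g(u,v,43) for u,v in((132,240),(712,245),(670,505))])
print("railmouth L tip z26",g(755,170,26),"R",g(705,492,26))
```

```text
stage L [array([-14.6,  50.1]), array([45.3, 50.3]), array([138.2,  52.3])]
stage R [array([ 52.2, -42.6]), array([162.6, -43.6])]
slide L [array([-8.7, 28.5]), array([42.6, 28.8]), array([112. ,  28.6])]
slide R [array([ 32.3, -32.1]), array([ 70.3, -31.9]), array([113.2, -32.8])]
slide@43 [array([-8.4, 30. ]), array([108.3,  30.1]), array([109.4, -29.2])]
railmouth L tip z26 [128.2  43.3] R [129.7 -36.3]
```

The crop shows the slide just above the bed. Its midline is at −1.5 mm (tool frame) while the stage and rails are centred at about +3.5, so I shift 5 mm left while lowering.

jog_arm(increments=[5,0,4,0,0,0,-1,5,0,8,0,0,0,-1,5,0,9,0,0,0,-1,5,0,9,0,0,0,-1])

```text
time: 5.15
ee_pos: [469.3, 65.8, 41.9]
tcp_rot: [0.654, 0.756, -0.0, -0.0]
force: [0.6, -1.2, -0.4]
finger_gap: 6.8
grip_force: 39.1
```

jog_arm(increments=[0,0,1,0,0,0,-1,0,0,2,0,0,0,-1,0,0,2,0,0,0,-1])

```text
time: 5.52
ee_pos: [469.3, 65.7, 39.9]
tcp_rot: [0.655, 0.756, -0.0, -0.0]
force: [-0.1, -0.3, -0.9]
finger_gap: 7.1
grip_force: 39.1
```

jog_arm(increments=[0,0,1,0,0,0,-1,0,0,1.5,0,0,0,-1,0,0,1.5,0,0,0,-1])

```text
time: 5.9
ee_pos: [469.4, 65.8, 38.5]
tcp_rot: [0.654, 0.756, -0.0, -0.0]
force: [-0.3, -0.3, -0.6]
finger_gap: 6.6
grip_force: 39.1
```

jog_arm(increments=[0,0,1,0,0,0,-1,0,0,1.5,0,0,0,-1,0,0,1.5,0,0,0,-1])

```text
time: 6.28
ee_pos: [469.3, 65.8, 36.9]
tcp_rot: [0.654, 0.756, -0.0, -0.0]
force: [-0.3, -0.2, -0.4]
finger_gap: 7.1
grip_force: 39.1
```

jog_arm(increments=[0,0,0.5,0,0,0,-1,0,0,1,0,0,0,-1,0,0,1,0,0,0,-1])

```text
time: 6.65
ee_pos: [469.4, 65.8, 36.0]
tcp_rot: [0.654, 0.756, -0.0, -0.0]
force: [-0.1, -0.7, -0.4]
finger_gap: 6.8
grip_force: 39.2
```

jog_arm(increments=[0,0,0.5,0,0,0,-1,0,0,1,0,0,0,-1,0,0,1,0,0,0,-1])

```text
time: 7.02
ee_pos: [469.4, 65.8, 35.0]
tcp_rot: [0.655, 0.756, 0.0, -0.0]
force: [0.1, 0.2, -0.3]
finger_gap: 6.9
grip_force: 39.1
```

jog_arm(increments=[0,0,0.5,0,0,0,-1,0,0,0.5,0,0,0,-1])

```text
time: 7.28
ee_pos: [469.5, 65.8, 34.6]
tcp_rot: [0.655, 0.756, 0.0, 0.0]
force: [-0.7, 0.2, 0.1]
finger_gap: 6.6
grip_force: 39.3
```

jog_arm(increments=[0,0,0.5,0,0,0,-1,0,0,0.5,0,0,0,-1])

```text
time: 7.52
ee_pos: [469.5, 65.8, 34.5]
tcp_rot: [0.654, 0.756, 0.0, 0.0]
force: [-2.3, -0.7, 6.3]
finger_gap: 7.0
grip_force: 40.7
```

jog_arm(increments=[0,0,0.5,0,0,0,-1,0,0,0.5,0,0,0,-1])

```text
time: 7.78
ee_pos: [469.6, 65.8, 34.4]
tcp_rot: [0.655, 0.756, 0.0, 0.0]
force: [-4.0, -0.8, 10.3]
finger_gap: 7.0
grip_force: 41.9
```

Contact with the bed at TCP z 34.5. I back off to a light touch and start sliding.

jog_arm(increments=[0,0,-0.9,0,0,0,-1,0,4,-0.9,0,0,0,-1,0,8,-0.9,0,0,0,-1,0,12,-0.9,0,0,0,-1,0,12,-0.9,0,0,0,-1])

```text
time: 8.4
ee_pos: [482.3, 67.7, 34.5]
tcp_rot: [0.654, 0.756, 0.0, 0.0]
force: [0.1, 0.9, 2.3]
finger_gap: 7.2
grip_force: 39.9
```

Run:
```python
from h import *
from bench import env
s=env.read_state(); w=env.capture("wrist"); pickle.dump((s,w),open("w5.pkl","wb"))
print(s["time"],s["ee_pos"],s["tcp_rot"],s["force"])
cv2.imwrite("pics/w5.png",cv2.resize(w["img"][110:290,220:460,::-1],(800,600),interpolation=cv2.INTER_CUBIC))
```

```text
8.4 [482.33863223  67.66784506  34.53401234] [6.54479664e-01 7.56079361e-01 4.66460150e-04 3.88720850e-04] [0.13308601 0.92829263 2.32403486]
```

View pics/w5.png

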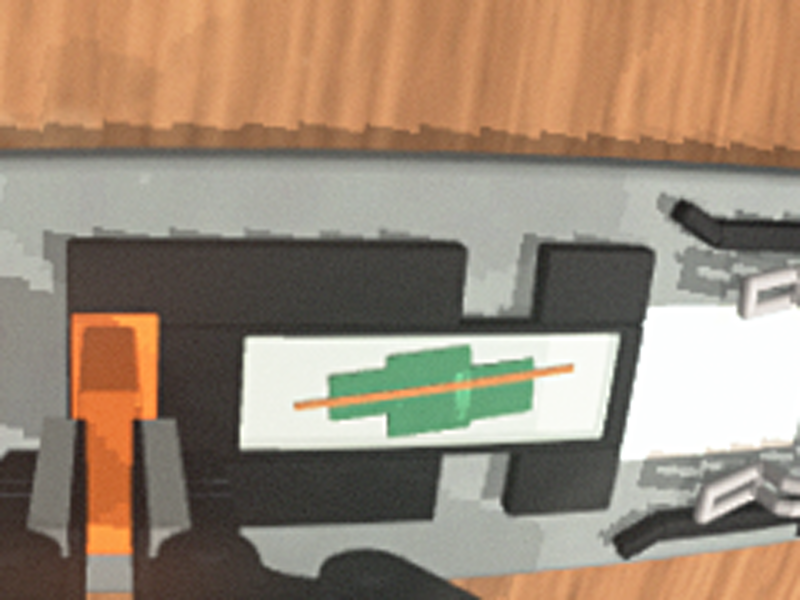

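The slide is flat on the bed. The rail mouths' tips are at (680,215) and (622,550), their straight inner edges start at (718,248) and (668,516), and the slide's leading corners are at (653,250) and (610,510).

Run:
```python
from h import *
s,w=pickle.load(open("w5.pkl","rb"))
f=lambda u,v,z:wpx(s,w,220+u*.3,110+v*.3,z)[:2]
A=R.from_quat(s["tcp_rot"]).as_matrix(); e=A[:2,1]/np.hypot(*A[:2,1]); n=np.array([-e[1],e[0]])
g=lambda u,v,z=26:((f(u,v,z)-s["ee_pos"][:2])@np.c_[e,n]).round(1)
print("slide L",g(70,241),g(653,250),"R",g(240,525),g(432,519),g(610,510))
print("rail L",g(718,248),g(790,251),"R",g(668,516),g(790,508),"tips",g(680,215),g(622,550))
print("stage L",g(10,152,20),g(790,168,20),"R",g(500,577,20),g(790,545,20))
print("yaw",np.degrees(np.arctan2(e[1],e[0])))
```

```text
slide L [-7.6 29.8] [110.4  29.1] R [ 26.5 -29.7] [ 67.9 -30. ] [111.6 -30.8]
rail L [127.4  29.8] [148.3  29.5] R [128.4 -33.8] [167.2 -35.4] tips [116.1  36.6] [117.6 -41.9]
stage L [-18.8  45.4] [149.8  46.9] R [ 89.8 -50.3] [177.1 -50.6]
yaw 8.239566707696662
```

jog_arm(increments=[-1.3,2,0,0,0,0,-1,-1.3,6,0,0,0,0,-1,-1.3,11,0,0,0,0,-1,-1.3,16,0,0,0,0,-1,-1.3,16,0,0,0,0,-1])

```text
time: 9.07
ee_pos: [497.8, 68.5, 34.5]
tcp_rot: [0.655, 0.756, 0.0, 0.0]
force: [0.7, 0.1, 3.6]
finger_gap: 7.5
grip_force: 40.2
```

jog_arm(increments=[0,2,0,0,0,0,-1,0,4,0,0,0,0,-1,0,4,0,0,0,0,-1])

```text
time: 9.45
ee_pos: [501.0, 69.0, 34.5]
tcp_rot: [0.655, 0.756, -0.0, -0.0]
force: [-1.3, -1.1, 5.3]
finger_gap: 7.2
grip_force: 40.6
```

jog_arm(increments=[0,2,0,0,0,0,-1,0,4,0,0,0,0,-1,0,4,0,0,0,0,-1])

```text
time: 9.82
ee_pos: [504.9, 69.6, 34.5]
tcp_rot: [0.655, 0.756, -0.0, -0.0]
force: [-0.6, 0.1, 6.0]
finger_gap: 7.0
grip_force: 40.6
```

jog_arm(increments=[0,2,-0.5,0,0,0,-1,0,4,-0.5,0,0,0,-1,0,4,-0.5,0,0,0,-1])

```text
time: 10.2
ee_pos: [509.2, 70.2, 34.6]
tcp_rot: [0.654, 0.756, -0.0, -0.0]
force: [-0.9, 0.0, -0.5]
finger_gap: 7.3
grip_force: 39.1
```

jog_arm(increments=[0,1.5,0,0,0,0,-1,0,3,0,0,0,0,-1,0,3,0,0,0,0,-1])

```text
time: 10.58
ee_pos: [512.3, 70.7, 34.9]
tcp_rot: [0.655, 0.756, 0.0, -0.0]
force: [-0.3, 0.3, 0.0]
finger_gap: 7.2
grip_force: 39.1
```

jog_arm(increments=[0,1.5,0,0,0,0,-1,0,3,0,0,0,0,-1,0,3,0,0,0,0,-1])

```text
time: 10.95
ee_pos: [515.3, 71.1, 34.9]
tcp_rot: [0.654, 0.756, 0.0, 0.0]
force: [-0.1, -0.6, -0.5]
finger_gap: 6.9
grip_force: 39.1
```

jog_arm(increments=[0,1.5,0.2,0,0,0,-1,0,3,0.2,0,0,0,-1,0,3,0.2,0,0,0,-1])

```text
time: 11.32
ee_pos: [517.5, 71.4, 34.5]
tcp_rot: [0.654, 0.756, -0.0, -0.0]
force: [-3.2, -0.1, 2.2]
finger_gap: 6.6
grip_force: 39.8
```

jog_arm(increments=[0,1.5,0,0,0,0,-1,0,3,0,0,0,0,-1,0,3,0,0,0,0,-1])

```text
time: 11.7
ee_pos: [521.3, 72.0, 34.6]
tcp_rot: [0.655, 0.756, 0.0, 0.0]
force: [-2.2, -0.5, 1.2]
finger_gap: 7.0
grip_force: 39.4
```

jog_arm(increments=[0,1.5,0,0,0,0,-1,0,3,0,0,0,0,-1,0,3,0,0,0,0,-1])

```text
time: 12.08
ee_pos: [523.6, 72.3, 34.6]
tcp_rot: [0.654, 0.756, -0.0, -0.0]
force: [-4.7, 0.0, 1.9]
finger_gap: 6.7
grip_force: 39.7
```

Lips met near TCP x≈517, so I expect the stop near x≈556.

jog_arm(increments=[0,1.5,0,0,0,0,-1,0,3,0,0,0,0,-1,0,3,0,0,0,0,-1])

```text
time: 12.45
ee_pos: [528.1, 72.9, 34.9]
tcp_rot: [0.655, 0.756, 0.001, 0.001]
force: [-0.7, -0.7, -0.5]
finger_gap: 7.0
grip_force: 39.2
```

jog_arm(increments=[0,1.5,0,0,0,0,-1,0,3,0,0,0,0,-1,0,3,0,0,0,0,-1])

```text
time: 12.82
ee_pos: [530.4, 73.3, 34.8]
tcp_rot: [0.654, 0.756, 0.0, 0.0]
force: [-0.8, -0.4, 0.2]
finger_gap: 6.8
grip_force: 39.2
```

jog_arm(increments=[0,1.5,0,0,0,0,-1,0,3,0,0,0,0,-1,0,3,0,0,0,0,-1])

```text
time: 13.2
ee_pos: [533.2, 73.7, 34.7]
tcp_rot: [0.655, 0.756, 0.0, 0.0]
force: [-1.8, 0.1, -1.2]
finger_gap: 6.9
grip_force: 39.2
```

jog_arm(increments=[0,2,0,0,0,0,-1,0,4,0,0,0,0,-1,0,4,0,0,0,0,-1])

```text
time: 13.58
ee_pos: [537.3, 74.3, 34.7]
tcp_rot: [0.655, 0.756, 0.0, 0.0]
force: [-0.2, 0.4, -0.0]
finger_gap: 7.1
grip_force: 39.2
```

jog_arm(increments=[0,2,0,0,0,0,-1,0,4,0,0,0,0,-1,0,4,0,0,0,0,-1])

```text
time: 13.95
ee_pos: [541.3, 74.9, 34.7]
tcp_rot: [0.655, 0.756, 0.0, 0.0]
force: [-0.3, -0.2, 0.2]
finger_gap: 6.8
grip_force: 39.2
```

jog_arm(increments=[0,1.5,0,0,0,0,-1,0,3,0,0,0,0,-1,0,3,0,0,0,0,-1])

```text
time: 14.32
ee_pos: [544.1, 75.3, 34.7]
tcp_rot: [0.654, 0.756, 0.0, 0.0]
force: [-1.9, -0.1, -0.4]
finger_gap: 6.7
grip_force: 39.2
```

jog_arm(increments=[0,1,0,0,0,0,-1,0,2,0,0,0,0,-1,0,2,0,0,0,0,-1])

```text
time: 14.7
ee_pos: [546.0, 75.6, 34.7]
tcp_rot: [0.654, 0.756, 0.0, 0.0]
force: [-1.5, -0.5, -0.5]
finger_gap: 6.6
grip_force: 39.2
```

Now 1 mm steps toward the stop.

jog_arm(increments=[0,1,0,0,0,0,-1,0,2,0,0,0,0,-1,0,2,0,0,0,0,-1])

```text
time: 15.08
ee_pos: [548.0, 75.8, 34.7]
tcp_rot: [0.655, 0.756, 0.0, 0.0]
force: [-1.3, -0.4, -0.7]
finger_gap: 6.6
grip_force: 39.1
```

jog_arm(increments=[0,1,0,0,0,0,-1,0,2,0,0,0,0,-1,0,2,0,0,0,0,-1])

```text
time: 15.45
ee_pos: [550.0, 76.1, 34.7]
tcp_rot: [0.654, 0.756, 0.0, 0.0]
force: [-1.8, 0.1, -1.3]
finger_gap: 7.3
grip_force: 39.1
```

jog_arm(increments=[0,0.5,0,0,0,0,-1,0,1,0,0,0,0,-1,0,1,0,0,0,0,-1])

```text
time: 15.82
ee_pos: [551.4, 76.4, 34.9]
tcp_rot: [0.654, 0.756, 0.0, 0.0]
force: [0.2, 0.4, -0.8]
finger_gap: 7.3
grip_force: 39.0
```

jog_arm(increments=[0,0.5,0,0,0,0,-1,0,1,0,0,0,0,-1,0,1,0,0,0,0,-1])

```text
time: 16.2
ee_pos: [552.7, 76.5, 35.0]
tcp_rot: [0.654, 0.756, 0.001, 0.001]
force: [3.8, -0.1, -2.3]
finger_gap: 6.9
grip_force: 39.1
```

jog_arm(increments=[0,0.5,0,0,0,0,-1,0,1,0,0,0,0,-1,0,1,0,0,0,0,-1])

```text
time: 16.58
ee_pos: [552.6, 76.5, 34.7]
tcp_rot: [0.654, 0.756, -0.0, -0.0]
force: [1.4, 0.5, -1.6]
finger_gap: 7.0
grip_force: 39.2
```

jog_arm(increments=[0,0.5,0,0,0,0,-1,0,0.5,0,0,0,0,-1])

```text
time: 16.82
ee_pos: [552.9, 76.6, 34.6]
tcp_rot: [0.654, 0.756, -0.0, -0.0]
force: [0.2, 0.3, -1.5]
finger_gap: 6.9
grip_force: 39.3
```

jog_arm(increments=[0,0.5,0,0,0,0,-1,0,0.5,0,0,0,0,-1])

```text
time: 17.08
ee_pos: [553.5, 76.6, 34.6]
tcp_rot: [0.654, 0.756, -0.0, -0.0]
force: [-0.7, -0.2, -0.4]
finger_gap: 6.9
grip_force: 39.3
```

jog_arm(increments=[0,0.5,0,0,0,0,-1,0,0.5,0,0,0,0,-1])

```text
time: 17.32
ee_pos: [554.2, 76.7, 34.7]
tcp_rot: [0.655, 0.756, -0.0, -0.0]
force: [-1.0, 0.1, -1.0]
finger_gap: 6.8
grip_force: 39.3
```

jog_arm(increments=[0,0.5,0,0,0,0,-1,0,0.5,0,0,0,0,-1])

```text
time: 17.58
ee_pos: [554.7, 76.7, 34.7]
tcp_rot: [0.655, 0.756, -0.0, -0.0]
force: [-0.2, -0.6, -0.2]
finger_gap: 6.4
grip_force: 39.4
```

Run:
```python
from h import *
from bench import env
s=env.read_state(); w=env.capture("wrist"); pickle.dump((s,w),open("w6.pkl","wb"))
print(s["time"],s["ee_pos"],s["force"])
cv2.imwrite("pics/w6.png",cv2.resize(w["img"][120:270,280:480,::-1],(800,600),interpolation=cv2.INTER_CUBIC))
```

```text
17.575 [554.6677608   76.74446109  34.68990548] [-0.19387676 -0.62567828 -0.19041084]
```

View pics/w6.png

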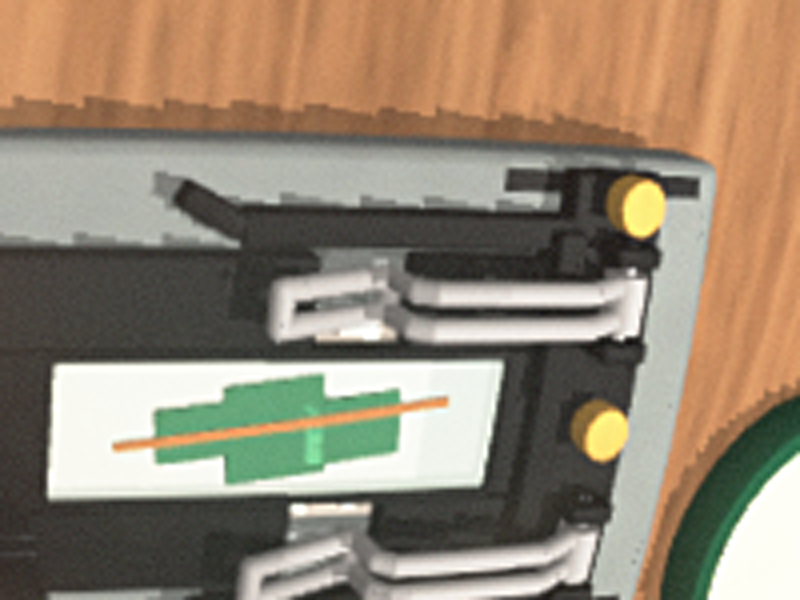

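The picture shows both clip noses at (390,300) and (355,550), at the leading side of the notches (notch spans about 315–400). The slide's front is almost at the stop bar, so I keep feeling for the stop.

jog_arm(increments=[0,0.5,0,0,0,0,-1,0,0.5,0,0,0,0,-1])

```text
time: 17.88
ee_pos: [554.7, 76.7, 34.6]
tcp_rot: [0.655, 0.756, -0.0, -0.0]
force: [-2.5, -0.6, 1.4]
finger_gap: 7.1
grip_force: 39.7
```

jog_arm(increments=[0,0.5,0,0,0,0,-1,0,0.5,0,0,0,0,-1])

```text
time: 18.12
ee_pos: [554.7, 76.7, 34.5]
tcp_rot: [0.655, 0.756, -0.001, -0.0]
force: [-5.0, -1.4, 2.9]
finger_gap: 7.2
grip_force: 40.2
```

jog_arm(increments=[0,0.5,0,0,0,0,-1,0,0.5,0,0,0,0,-1])

```text
time: 18.38
ee_pos: [554.7, 76.7, 34.5]
tcp_rot: [0.655, 0.756, -0.001, -0.001]
force: [-6.2, -1.9, 4.5]
finger_gap: 6.8
grip_force: 40.6
```

The stop is reached: position fixed at 554.7 while the force climbed to 6.5 N. I relax the push, open, and retreat upward.

jog_arm(increments=[0,-0.8,-0.2,0,0,0,-1,0,-1,-0.3,0,0,0,-1,0,-1,-0.3,0,0,0,-0.4,0,-1,-0.3,0,0,0,-0.4,0,-1,-0.3,0,0,0,-0.4,0,-1,-10,0,0,0,-0.4,0,-1,-40,0,0,0,-0.4,0,-1,-90,0,0,0,-0.4,0,-1,-90,0,0,0,-0.4])

```text
time: 19.5
ee_pos: [558.9, 77.4, 129.7]
tcp_rot: [0.654, 0.756, 0.003, 0.003]
force: [0.3, 0.7, -1.5]
finger_gap: 25.7
grip_force: 0.0
```

Run:
```python
from h import *
from bench import env
s=env.read_state(); w=env.capture("wrist"); pickle.dump((s,w),open("w7.pkl","wb"))
print(s["time"],s["ee_pos"],s["force"],s["finger_gap"])
cv2.imwrite("pics/w7.png",cv2.resize(w["img"][130:310,210:450,::-1],(800,600),interpolation=cv2.INTER_CUBIC))
```

```text
19.5 [558.85431526  77.41769803 129.66769134] [ 0.26863363  0.67034085 -1.47571847] 25.73271424992634
```

View pics/w7.png

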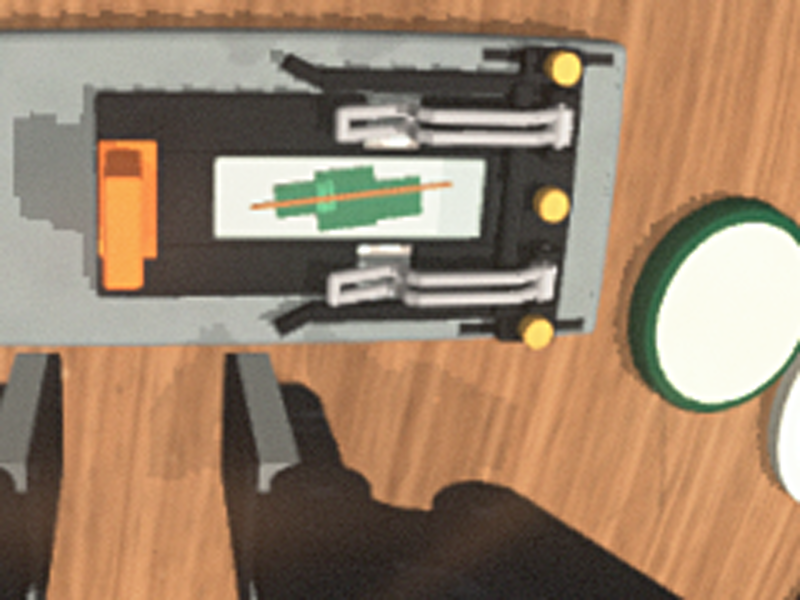

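The slide lies between the rails against the stop bar. Both clip noses, at (405,130) and (400,285), sit in the notches, and the gripper is clear. I'm handing in.

```bash
python3 -c "
from bench import env
print(env.job_done())"
```

```text
the job is handed in; nothing more can be done
None
```

I handed the job in at about 19.5 s: the slide is against the end stop with both clips in its notches in the last picture, and the gripper is clear; the hand-in gave no verdict.

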